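# Stow the clothes brush and shut the valet box

## Task

Slide the cover of the wooden accessory box fully back over the glasses case, to its end stop, so that the other compartment lies open. Lay the clothes brush flat in that empty compartment, bristles down, then slide the cover all the way across to the opposite end stop so that the brush is shut in. Leave the glasses case and the other things on the counter where they are.

Things in the scene. Friction and masses are not known exactly. Their poses are not given: they have to be found in the camera images.
- valet_box: dark wooden box, fixed, open on top, 228 (own x) x 288 (own y) x 56 high, z up. Origin: centre of its underside. A divider at own y = 0 makes two compartments, each 210 (x) x 130 (y) inside, blue floor 6 above the counter, 42 deep to the divider's top. One cover slides along own y above the divider, between side runners and end stops 56 high, and hides one compartment at a time
- cover (a joint): position (m) of the sliding cover along the box's own +y: 0 = at the -y end stop, hiding the glasses case, the empty compartment fully open; 0.138 = at the +y end stop, hiding the other compartment. Grey plate 218 (x) x 134 (y) x 6, underside 48.5 and top 54.5 above the counter. Slides with about 2.5 N of friction, stays where left, can be pushed either way by its grip
- cover_grip (a point): centre of the top edge of the cover's upright orange grip: a bar 90 (box x) x 14 (box y) that stands 32 above the plate's top face at the plate's centre; this point is 86.5 above the counter and moves with the cover. The plate reaches 67 to either side of it along y
- empty_well (a point): centre of the floor of the empty compartment at the box's +y end (own y = +0.069), 6 above the counter
- case_well (a point): centre of the floor of the compartment with the glasses case, at the box's -y end (own y = -0.069), 6 above the counter
- brush: clothes brush lying bristles down on the counter: light wooden back 180 (own x, length) x 44 (own y) x 16 high over a rigid black bristle block 168 x 38 x 16; 32 high in all. Origin: centre of the bristles' underside; z axis up out of the wooden back. About 0.16 kg
- glasses_case: closed brown glasses case, 155 x 58 x 34, with a brass seam, lying flat in the compartment at the box's -y end. Origin: centre of its underside
- cologne: amber bottle with a steel cap, 52 across, 125 high, standing. Origin: centre of its underside. A bystander on the counter
- polish_tin: flat round black tin, 76 across, 30 high. Origin: centre of its underside. A bystander on the counter
- key_bowl: blue ceramic bowl, 110 across, 45 high. Origin: centre of its underside. A bystander on the counter
- shoe_tree: light wooden shoe tree, about 220 x 60 x 50: two wooden blocks joined by a steel rod. Origin: centre of its underside. A bystander on the counter
- shoehorn: steel shoehorn with a round brown handle, 200 x 38 x 16, lying flat. Origin: centre of its underside. A bystander on the counter
Things that resemble listed ones, but are neither listed nor needed, are in the scene too. Leave any purple look-alike of the brush alone.

How it is judged (in metres and radians):
On the way, in this order (a step that is already met when the one before it is completed fails the run):
1. the cover is against the end stop on the glasses case side (within 5 mm) (value of joint cover below 0.005 m), for 0.2 s.
2. the brush lies flat on the floor of the empty compartment, bristles down, with the cover still drawn back (within 20 mm of that stop) (x of brush in the frame of valet_box between -0.03 and 0.03 m and y of brush in the frame of valet_box between 0.02 and 0.118 m and z of brush in the frame of valet_box between 0 and 0.013 m and angle between brush's own z axis and vertical below 0.12 rad and value of joint cover below 0.02 m), for 0.2 s.
At the end, for the whole second after the job is handed in: The cover is within 5 mm of the end stop over the brush and at rest; the brush lies still on the floor of the compartment that was empty, bristles down, flat to within 7 degrees (x of brush in the frame of valet_box between -0.03 and 0.03 m and y of brush in the frame of valet_box between 0.02 and 0.118 m and z of brush in the frame of valet_box between 0 and 0.013 m and angle between brush's own z axis and vertical below 0.12 rad and value of joint cover above 0.133 m and linear speed of brush below 0.02 m/s and velocity of joint cover between -0.01 and 0.01 m/s); the robot touches nothing.
It fails at once if the glasses case is shifted by more than 20 mm (distance of glasses_case from where it was at the start of the episode above 0.02 m).
It fails at once if a bystander on the counter (cologne, polish tin, key bowl, shoe tree, shoehorn) is shifted by more than 20 mm (distance of any of cologne, polish_tin, key_bowl, shoe_tree, shoehorn from where it was at the start of the episode above 0.02 m).
It also fails if it takes over 70 s, if anything falls off the work surface, if the arm or the gripper's body presses on something with over 40 N, if the wrist force passes 120 N, or if a joint passes its speed limit or range.

## Robot

A 6-joint arm with a two-finger parallel gripper is mounted at the origin on the work surface. World frame = base frame: x ahead of the robot, y to its left, z up, the work surface at z = 0. Lengths are in mm, angles in rad, forces in N, time in s.
With the tool pointing down it reaches from about 275 to 1000 mm from the base axis. Payload 8.4 kg.
Tool frame: the origin (TCP) lies between the finger pads; the fingertips stand 22 mm ahead of it and the grasp point (between the pads) lies 3 mm ahead of it (r.nose_length is the z of the fingertips in the tool frame, in mm); z points along the fingers, y is the line along which they close (so a half turn about z gives the same grasp; the last joint's range is limited). The gripper opens to 85 mm and grips with 20 to 120 N. Pads are 22 mm wide; open, the fingers measure 114 mm over their backs; the gripper's body (76 mm by 85 mm) begins 54 mm behind the grasp point. The pads swing forward as they close: fully open they stand 13 mm farther back than shut.
Start: joints at [-0.002, 0.353, 1.633, -0, 1.155, -0.002], TCP at [625.002, -0, 224.581] pointing down, gripper open.
Joint ranges: [-2.63, 2.63], [-0.92, 2.1], [0.06, 2.66], [-1.3, 4.44], [0, 2.69], [-3.02, 3.02]. Speed limits (rad/s): [2.22, 2.22, 2.79, 3.14, 3.14, 3.14].

## Interface

Orientations are given as [roll, pitch, yaw] about the fixed x, y, z axes, in that order (R = Rz(yaw) Ry(pitch) Rx(roll)).
In Python, from rig import r, cams gives the robot as it stands.
- The arm moves only by the shell command python3 -m handwheel 'ROWS' [FORCE]. ROWS is a JSON list of rows, 1 to 5 of them, each of 7 numbers: a rotation vector rx, ry, rz in units of 0.2 rad, then dx, dy, dz in units of 20 mm, then the opening from 0.0 (shut) to 1.0 (fully open); each row shifts and turns the commanded pose from where the row before left it, along the tool's axes as they then stand; what a row does not reach is not made up. A row lasts 1/12 s, in which the tool goes at most 41.7 mm and 0.125 rad, less where a joint would pass 70% of its speed; a pose out of reach is approached as far as the arm can. The fingers move at their own pace and stop on an object; FORCE is the grip in N (left out, the last holds). Time passes only in rows, so rows that do not move let the fingers close. It prints the time, the measured TCP pose, the force, the opening and the grip force at its end. Input that does not fit is refused with a message, and nothing moves.
- r.sense(): the state, without advancing time (a new reading comes with each control period).
- cams.grab_frame(name): name is "scene" or "side" or "wrist"; returns the picture (480x640x3 uint8, red, green, blue); there is no depth.
- cams.camera_params(name): a dict with "fx", "fy", "cx", "cy" (pixels), "dist_coeffs" ([k1, k2, p1, p2, k3] as OpenCV has them; the pictures are not rectified), "rvec" (rotation vector, rad) and "tvec" (3), from world to camera coordinates, as OpenCV has them. Camera axes: x right, y down, z forward; pixel columns grow to the right and rows downward; lengths in mm; the calibration is good to about 2 mm. A picture is of the moment at which its call begins: read the wrist's pose just before it. camera_params takes no time and is no camera call; for the wrist camera it gives the pose at the moment of the call.
- r.sign_off(): hands the job in; it is judged then, once.
The state is a dict: "clock": time; "qpos": joint angles; "qvel": joint speeds; "joint_efforts": joint torques, N m; "eef_pos": TCP position; "tcp_rot": TCP orientation; "contact_force": force on the tool from outside, world axes, zero at the start; "wrist_torque": the same for the moment, N m; "opening": opening from 0.0 (shut) to 1.0 (fully open); "grasp_force": force on a finger pad.
Only numpy, scipy, OpenCV 4.12 (cv2) and the standard library are available. Lean on these libraries where they do the work, as an engineer would, in place of code of your own. Each camera call takes 0.05 s, during which the arm holds its last target. There are 200 camera calls.

## Working session

There is one attempt and no reset: what is moved stays moved. The work goes in short steps, Python scripts to look and compute and a shell command to move; the robot and the scene stay as the last step left them, time stands still between calls to the robot, and variables do not carry over. Pictures are saved under pics/ and viewed, at most 10 in all, crops included, and the job is handed in when it is done.

```bash
mkdir -p pics; ls; python3 - <<'E'
from rig import r,cams
import cv2
for n in ["scene","side"]:
    cv2.imwrite(f"pics/{n}0.png",cams.grab_frame(n)[:,:,::-1])
    p=cams.camera_params(n);print(n,p)
print(r.sense())
E
```

```text
pics
scene {'fx': 532.4709145210264, 'fy': 532.4709145210264, 'cx': 322.66777989555453, 'cy': 240.6686914220197, 'dist_coeffs': array([-0.03989496,  0.        ,  0.        ,  0.        ,  0.        ]), 'rvec': array([ 2.22070037,  0.55887217, -0.28093757]), 'tvec': array([-478.74376141, -158.72532703, 2027.22498488])}
side {'fx': 547.068498556356, 'fy': 547.068498556356, 'cx': 319.8106831113168, 'cy': 236.8909758173357, 'dist_coeffs': array([-0.15408509,  0.        ,  0.        ,  0.        ,  0.        ]), 'rvec': array([ 2.15893098, -0.8352098 ,  0.40053534]), 'tvec': array([-475.35550951,  296.92229937, 1426.48477579])}
{'clock': 0.1, 'qpos': array([-2.41289697e-03,  3.53602180e-01,  1.63409713e+00,  3.17928560e-05,
        1.15520020e+00, -2.37700003e-03]), 'qvel': array([-1.14916456e-03,  7.00666430e-06, -2.16759126e-03,  3.66305126e-04,
        7.23038547e-04, -1.20368135e-03]), 'joint_efforts': array([ 4.27485766e-04, -6.06356549e+01, -3.42817569e+01, -7.40920814e-05,
        3.91241178e-03, -4.99377973e-05]), 'eef_pos': array([6.24539994e+02, 3.21364171e-03, 2.23906226e+02]), 'tcp_rot': array([-3.14028587e+00, -3.21760228e-05,  1.57074755e+00]), 'contact_force': array([-0.11647128, -0.25698619,  0.59980555]), 'wrist_torque': array([ 0.03936617, -0.04846522, -0.02361327]), 'grasp_force': 0.0, 'opening': 1.001189638218574}
```

View pics/scene0.png

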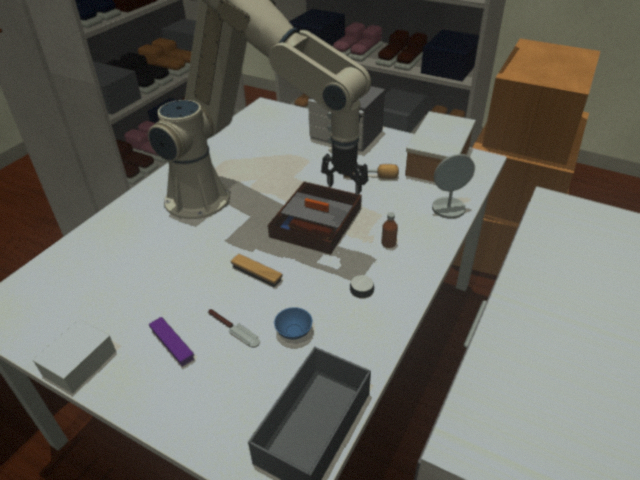

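View pics/side0.png

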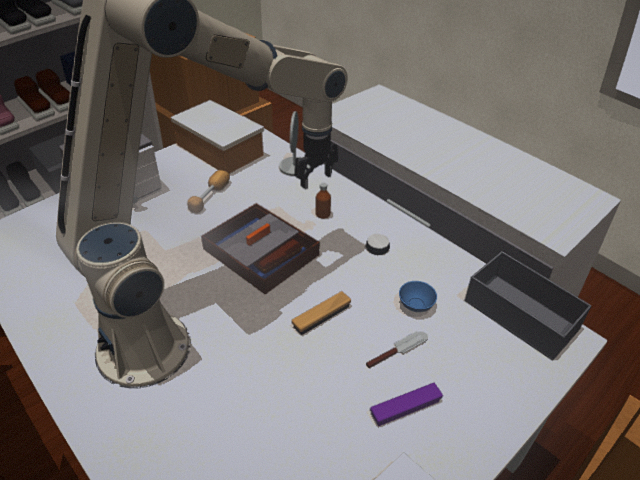

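Scene view: brush-like things are the light-wood one at scene (257,269) / side (322,312) and a purple one at scene (171,340) / side (405,403). The wooden one fits the description and the purple one is the look-alike to leave. The box is at scene (316,215) / side (260,245), with the orange grip at (317,204) / (258,234) and the case visible in its near half.

```bash
cat > h.py <<'E'
import numpy as np,cv2
from rig import r,cams
def ray(p,uv):
    K=np.array([[p['fx'],0,p['cx']],[0,p['fy'],p['cy']],[0,0,1]])
    u=cv2.undistortPoints(np.array(uv,float).reshape(-1,1,2),K,p['dist_coeffs']).reshape(-1,2)
    R=cv2.Rodrigues(p['rvec'])[0]
    return -R.T@p['tvec'],np.c_[u,np.ones(len(u))]@R
def plane(p,uv,z):
    c,d=ray(p,uv);return c+d*((z-c[2])/d[:,2])[:,None]
def proj(p,X):
    K=np.array([[p['fx'],0,p['cx']],[0,p['fy'],p['cy']],[0,0,1]])
    return cv2.projectPoints(np.array(X,float).reshape(-1,1,3),p['rvec'],p['tvec'],K,p['dist_coeffs'])[0].reshape(-1,2)
def blobs(im,lo,hi,roi,amin=30):
    h=cv2.cvtColor(im,cv2.COLOR_RGB2HSV);m=cv2.inRange(h,np.array(lo),np.array(hi))
    k=np.zeros_like(m);x0,y0,x1,y1=roi;k[y0:y1,x0:x1]=255
    c,_=cv2.findContours(m&k,cv2.RETR_EXTERNAL,cv2.CHAIN_APPROX_NONE)
    return sorted([x for x in c if cv2.contourArea(x)>=amin],key=cv2.contourArea)[::-1]
def rect(P):
    (c,s,a)=cv2.minAreaRect(P[:,:2].astype(np.float32))
    if s[0]<s[1]: s=s[::-1];a+=90
    return np.round(c,1),np.round(s,1),round(((a+90)%180)-90,1)
E
python3 - <<'E'
from h import *
out=[]
for n,rb,rx in [("scene",(220,240,295,295),(260,175,370,260)),("side",(280,280,365,340),(195,195,330,300))]:
    im=cams.grab_frame(n);p=cams.camera_params(n)
    for c in blobs(im,(8,90,60),(28,255,255),rb,50)[:1]: print(n,"brush z24",rect(plane(p,c,24)),"z32",rect(plane(p,c,32)))
    for c in blobs(im,(0,150,120),(14,255,255),rx,15)[:2]: print(n,"grip",cv2.boundingRect(c),rect(plane(p,c,80)))
    m=cv2.inRange(im[:,:,:].max(2),0,75)*0
    x0,y0,x1,y1=rx
    crop=cv2.resize(im[y0:y1,x0:x1],None,fx=3.6,fy=3.6,interpolation=cv2.INTER_CUBIC)
    b=rb;bc=cv2.resize(im[b[1]:b[3],b[0]:b[2]],None,fx=3.6,fy=3.6,interpolation=cv2.INTER_CUBIC)
    H=max(crop.shape[0],0)+bc.shape[0];o=np.zeros((600,400,3),np.uint8)
    for q,y in((crop,0),(bc,378)):
        q=q[:600-y,:400];o[y:y+q.shape[0],:q.shape[1]]=q
    out.append(o)
cv2.imwrite("pics/crop1.png",np.hstack(out)[:,:,::-1])
E
```

```text
scene brush z24 (array([ 431.4, -234.9]), array([181.4,  48.2]), -4.5) z32 (array([ 436.9, -241.6]), array([180.2,  47.9]), -4.5)
scene grip (305, 198, 23, 7) (array([465.7, 100.4]), array([83.6, 12.2]), 4.7)
side brush z24 (array([ 436.5, -234.9]), array([182.4,  48.8]), -4.7) z32 (array([ 431.6, -240. ]), array([181.1,  48.5]), -4.7)
side grip (247, 224, 22, 15) (array([476.9,  99.4]), array([87.5, 12.8]), 5.3)
```

View pics/crop1.png

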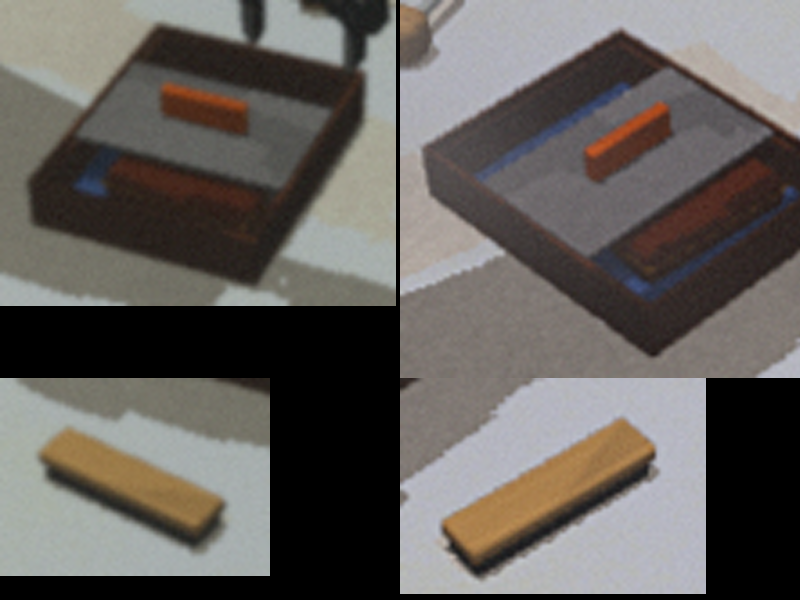

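Crop: the light wooden brush with black bristles (confirmed), and the box with the cover mid-way and the case on the world −y side, so box +y ≈ world +y. Next: the rim corners (scene 304,182 / 361,194 / 269,226; side 256,203 / 202,237).

```bash
python3 - <<'E'
from h import *
s=cams.camera_params("scene");d=cams.camera_params("side")
A=plane(s,[(304.4,181.9),(360.8,194.4),(268.9,226.4)],56)[:,:2];B=plane(d,[(256.1,203.3),(201.9,236.7)],56)[:,:2]
print(A.round(),B.round())
print("diag centre scene",((A[1]+A[2])/2).round(), "lens",np.linalg.norm(A[0]-A[1]),np.linalg.norm(A[0]-A[2]))
# outline of box against floor/counter
for n,p,roi in(("scene",s,(255,175,372,262)),("side",d,(195,198,330,300))):
    im=cams.grab_frame(n)
    # grip top face: brighter orange rows -> centroid at z 86.5
    x0,y0,x1,y1=roi
    h=cv2.cvtColor(im,cv2.COLOR_RGB2HSV)
    m=cv2.inRange(h,np.array((0,170,150)),np.array((14,255,255)));m[:y0]=0;m[y1:]=0;m[:,:x0]=0;m[:,x1:]=0
    ys,xs=np.where(m>0);V=h[ys,xs,2];t=V>np.percentile(V,60)
    print(n,len(xs),"top",xs[t].mean(),ys[t].mean(),plane(p,[(xs[t].mean(),ys[t].mean())],86.5))
    # prediction for a candidate box
    for c in[(472,82)]:
        a=np.radians(5);R=np.array([[np.cos(a),-np.sin(a)],[np.sin(a),np.cos(a)]])
        X=[np.r_[np.array(c)+R@q,56] for q in([114,144],[-114,144],[-114,-144],[114,-144])]
        print(n,"rim proj",proj(p,X).round(1).tolist())
E
```

```text
[[350. 217.]
 [573. 242.]
 [377. -70.]] [[576. 239.]
 [345. 215.]]
diag centre scene [475.  86.] lens 224.62322510973186 288.4045047629351
scene 1 top nan nan [[nan nan nan]]
scene rim proj [[360.1, 195.3], [303.3, 181.9], [267.1, 226.1], [328.9, 242.9]]
side 58 top 255.1304347826087 232.0 [[462.56978842  92.78155905  86.5       ]]
side rim proj [[256.0, 204.1], [202.0, 236.6], [265.6, 282.1], [319.9, 243.3]]<stdin>:14: RuntimeWarning: Mean of empty slice.
  ret = ret.dtype.type(ret / rcount)
```

The manual's scale: shifts go in units of 20 mm and turns go in units of 0.2 rad. Converting my numbers, 0.123 rad is 0.615.

```bash
python3 -m handwheel '[[0, 0, 0.615, 0, 0, 0, 1], [0, 0, 0.615, 0, 0, 0, 1], [0, 0, 0.615, 0, 0, 0, 1], [0, 0, 0.615, 0, 0, 0, 1], [0, 0, 0.615, 0, 0, 0, 1]]'
python3 -m handwheel '[[0, 0, 0.615, 0, 0, 0, 1], [0, 0, 0.615, 0, 0, 0, 1], [0, 0, 0.615, 0, 0, 0, 1], [0, 0, 0.615, 0, 0, 0, 1], [0, 0, 0.615, 0, 0, 0, 1]]'
python3 -m handwheel '[[0, 0, 0.615, 0, 0, 0, 1], [0, 0, 0.615, 0, 0, 0, 1], [0, 0, 0, 0, 0, 0, 1]]'
python3 -m handwheel '[[0, 0, 0, -1.415, -1.15, 0, 1], [0, 0, 0, -1.415, -1.15, 0, 1], [0, 0, 0, -1.415, -1.15, 0, 1], [0, 0, 0, -1.415, -1.15, 0, 1], [0, 0, 0, -1.415, -1.15, 0, 1]]'
python3 -m handwheel '[[0, 0, 0, 0, 0, 0, 1], [0, 0, 0, 0, 0, 0, 1], [0, 0, 0, 0, 0, 0, 1]]'
python3 - <<'E'
from h import *
p=cams.camera_params("wrist");im=cams.grab_frame("wrist")
cv2.imwrite("pics/w1.png",im[:,:,::-1])
for c in blobs(im,(0,150,90),(14,255,255),(0,0,640,480),150)[:3]: print(cv2.boundingRect(c),rect(plane(p,c,86.5)))
a=np.radians(5.5);R=np.array([[np.cos(a),-np.sin(a)],[np.sin(a),np.cos(a)]])
print(proj(p,[np.r_[np.array((474,85))+R@q,56] for q in([114,144],[-114,144],[-114,-144],[114,-144])]).round())
E
```

```text
clock: 0.72
eef_pos: [625.0, -0.0, 224.5]
tcp_rot: [-3.141, 0.0, 0.95]
contact_force: [0.6, -0.6, -0.1]
opening: 0.998
grasp_force: 0.0
clock: 1.13
eef_pos: [624.9, -0.0, 224.5]
tcp_rot: [-3.142, 0.0, 0.335]
contact_force: [-0.3, 0.6, -0.3]
opening: 1.002
grasp_force: 0.0
clock: 1.38
eef_pos: [624.9, 0.0, 224.5]
tcp_rot: [-3.142, 0.0, 0.089]
contact_force: [-0.1, -0.8, -0.1]
opening: 1.001
grasp_force: 0.0
clock: 1.8
eef_pos: [471.7, 101.7, 224.5]
tcp_rot: [-3.141, -0.0, 0.099]
contact_force: [1.1, 1.1, 1.2]
opening: 1.0
grasp_force: 0.0
clock: 2.05
eef_pos: [473.9, 101.2, 225.0]
tcp_rot: [3.142, -0.001, 0.098]
contact_force: [0.2, 0.5, -0.7]
opening: 1.0
grasp_force: 0.0
(404, 184, 33, 76) (array([479.6,  24. ]), array([60.9, 20.7]), 5.4)
(156, 70, 285, 8) (array([579. , 127.9]), array([200.3,   3.8]), -85.0)
(477, 84, 40, 245) (array([489.9, -35.7]), array([198.7,   2.8]), 4.8)
[[157.  71.]
 [187. 328.]
 [486. 328.]
 [524.  73.]]
```

View pics/w1.png

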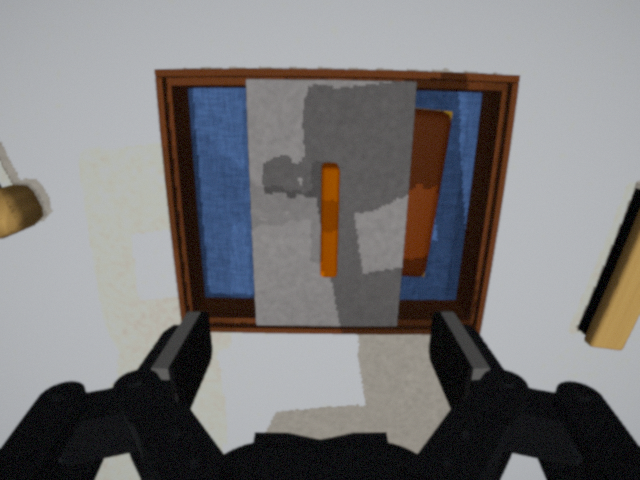

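Wrist view: rim corners at (157,70), (518,76), (480,332), (182,330); orange grip from (330,163) to (329,276); case right of the cover at (428,190).

```bash
python3 - <<'E'
from h import *
p=cams.camera_params("wrist");im=cams.grab_frame("wrist")
C=plane(p,[(157,70),(518,76),(480,332),(182,330)],56)[:,:2];print(C.round(1),C.mean(0).round(1))
for i in range(4): e=C[(i+1)%4]-C[i];print(np.linalg.norm(e).round(1),np.degrees(np.arctan2(e[1],e[0])).round(1))
for c in blobs(im,(5,150,120),(22,255,255),(300,140,360,290),100)[:2]: print(cv2.boundingRect(c),rect(plane(p,c,86.5)))
print(r.sense()["eef_pos"].round(1))
E
```

```text
[[574.8 238.9]
 [598.8 -43.3]
 [369.5 -64. ]
 [344.3 221.7]] [471.8  88.3]
283.3 -85.1
230.3 -174.8
286.9 95.0
231.1 4.3
(320, 168, 19, 109) (array([471.5,  94. ]), array([87.5, 12.7]), 4.5)
[474.3 100.8 224.8]
```

Converted, 6.5 mm is 0.325, -3.4 mm is -0.17.

```bash
python3 -m handwheel '[[0, 0, 0, -0.17, 0.325, 0, 1], [0, 0, 0, 0, 0, 1.75, 1], [0, 0, 0, 0, 0, 1.75, 1], [0, 0, 0, 0, 0, 1.75, 1], [0, 0, 0, 0, 0, 1.65, 1]]'
python3 -m handwheel '[[0, 0, 0, 0, 0, 0, 1], [0, 0, 0, 0, 0, 0, 0.1], [0, 0, 0, 0, 0, 0, 0.1], [0, 0, 0, 0, 0, 0, 0.1], [0, 0, 0, 0, 0, 0, 0.1]]' 25
python3 -m handwheel '[[0, 0, 0, 0, 0, 0, 0.1], [0, 0, 0, 0, 0, 0, 0.1], [0, 0, 0, 0, 0, 0, 0.1]]'
```

```text
clock: 2.57
eef_pos: [470.7, 93.3, 85.1]
tcp_rot: [3.141, -0.0, 0.094]
contact_force: [0.1, -0.3, 0.6]
opening: 0.997
grasp_force: 0.0
clock: 2.98
eef_pos: [472.0, 94.5, 88.5]
tcp_rot: [-3.141, -0.003, 0.095]
contact_force: [0.5, 1.1, 0.2]
opening: 0.455
grasp_force: 0.0
clock: 3.23
eef_pos: [470.8, 94.4, 87.2]
tcp_rot: [-3.141, -0.001, 0.095]
contact_force: [-0.2, -0.7, -0.1]
opening: 0.096
grasp_force: 0.0
```

```bash
python3 -m handwheel '[[0, 0, 0, 0, 0, 0, 0], [0, 0, 0, 0, 0, 0, 0], [0, 0, 0, 0, 0, 0, 0]]'
python3 - <<'E'
from h import *
cv2.imwrite("pics/w2.png",cams.grab_frame("wrist")[:,:,::-1])
E
```

```text
clock: 3.48
eef_pos: [470.4, 94.3, 86.6]
tcp_rot: [3.142, 0.0, 0.095]
contact_force: [0.1, -0.0, 1.0]
opening: -0.002
grasp_force: 0.0
```

View pics/w2.png

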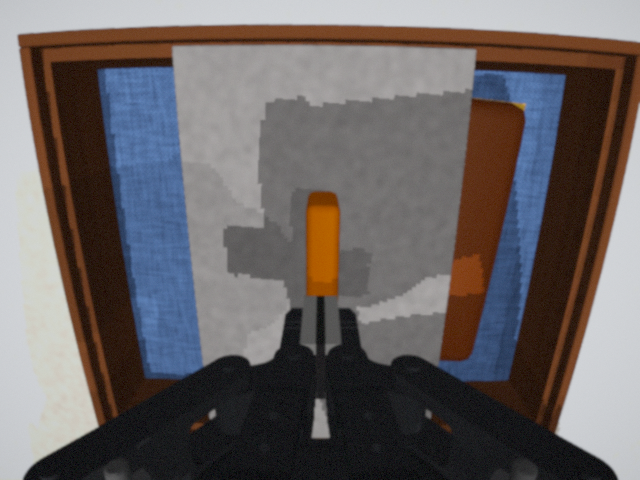

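The grip runs (322,195)–(322,295), and the shut fingertips end at about (320,310), seemingly before or above its near part. I'll check by projecting.

```bash
python3 - <<'E'
from h import *
p=cams.camera_params("wrist");s=r.sense();e=s["eef_pos"];print(r.nose_length,e)
print("tips,tcp",proj(p,[e-[0,0,22],e-[0,0,3],e]).round())
print("cam",(-cv2.Rodrigues(p['rvec'])[0].T@p['tvec']).round(1))
print("grip far/near at z86.5", plane(p,[(322,195),(322,295)],86.5).round(1), "far bottom z54.5",plane(p,[(306,296)],54.5).round(1))
C=plane(p,[(22,37),(640,45)],56);print(C.round(1))
print("plate edge",plane(p,[(173,47),(476,49)],54.5).round(1))
a=np.radians(5);u=np.array([np.cos(a),np.sin(a),0]);g=np.array([471.5,94,86.5])
print("grip pred",proj(p,[g+45*u,g-45*u]).round())
cv2.imwrite("pics/sd2.png",cv2.resize(cams.grab_frame("side")[150:310,180:380],None,fx=3.5,fy=3.5,interpolation=cv2.INTER_CUBIC)[:,:,::-1])
E
```

```text
22.0 [470.4325272   94.33648657  86.5424701 ]
tips,tcp [[321. 285.]
 [321. 303.]
 [321. 307.]]
cam [551.5 102.6 236.1]
grip far/near at z86.5 [[519.6  98.7  86.5]
 [476.1  94.5  86.5]] far bottom z54.5 [[458.6 101.   54.5]]
[[573.7 239.2  56. ]
 [597.8 -39.6  56. ]]
plate edge [[572.7 169.2  54.5]
 [584.7  37.   54.5]]
grip pred [[323. 203.]
 [321. 388.]]
```

View pics/sd2.png

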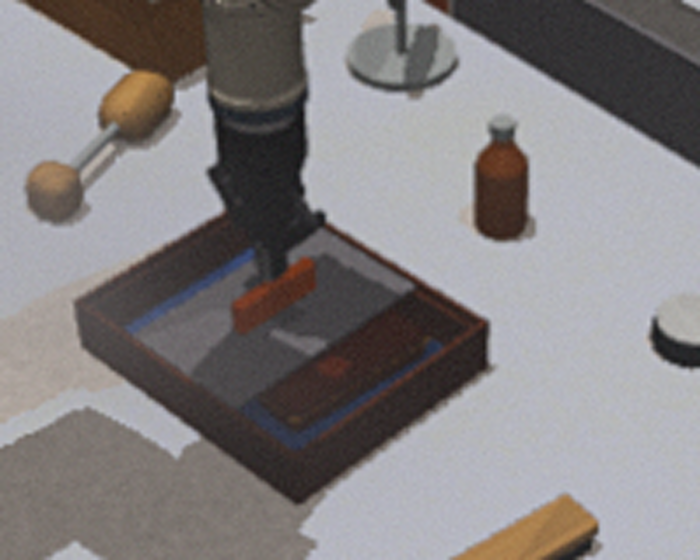

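```bash
python3 - <<'E'
from h import *
p=cams.camera_params("side");e=r.sense()["eef_pos"]
for z in(64.5,86.5,100):print(z,((proj(p,[[e[0],e[1],z]])-[180,150])*3.5).round())
p=cams.camera_params("scene");im=cams.grab_frame("scene")
for z in(64.5,86.5,100):print(z,((proj(p,[[e[0],e[1],z]])-[270,130])*6).round())
cv2.imwrite("pics/sc2.png",cv2.resize(im[130:230,270:380],None,fx=6,fy=6,interpolation=cv2.INTER_CUBIC)[:,:,::-1])
E
```

```text
64.5 [[271. 301.]]
86.5 [[269. 282.]]
100 [[268. 270.]]
64.5 [[279. 457.]]
86.5 [[278. 427.]]
100 [[277. 408.]]
```

View pics/sc2.png

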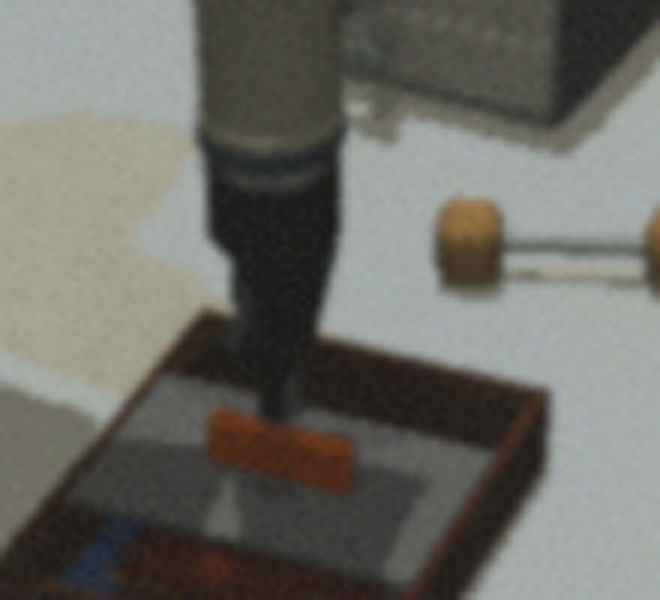

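Fingers are shut with nothing between, and both views show the tips at about the grip's top edge. I'll probe downward gently to learn the true tip height.

```bash
for i in 1; do python3 -m handwheel '[[0, 0, 0, 0, 0, 0.1, 0], [0, 0, 0, 0, 0, 0, 0]]' | grep -E 'eef|cont'; python3 -m handwheel '[[0, 0, 0, 0, 0, 0.1, 0], [0, 0, 0, 0, 0, 0, 0]]'| grep -E 'eef|cont'; python3 -m handwheel '[[0, 0, 0, 0, 0, 0.1, 0], [0, 0, 0, 0, 0, 0, 0]]'| grep -E 'eef|cont'; done
```

```text
eef_pos: [470.3, 94.3, 84.3]
contact_force: [0.5, -0.1, -0.7]
eef_pos: [470.3, 94.3, 82.2]
contact_force: [-0.7, -0.7, -0.6]
eef_pos: [470.3, 94.3, 80.3]
contact_force: [0.9, -0.4, 0.0]
```

```bash
for i in 1; do python3 -m handwheel '[[0, 0, 0, 0, 0, 0.1, 0], [0, 0, 0, 0, 0, 0, 0]]' | grep -E 'eef|cont'; python3 -m handwheel '[[0, 0, 0, 0, 0, 0.05, 0], [0, 0, 0, 0, 0, 0, 0]]'| grep -E 'eef|cont'; done
python3 - <<'E'
from h import *
p=cams.camera_params("wrist");im=cams.grab_frame("wrist");e=r.sense()["eef_pos"]
print("tips,tcp",proj(p,[e-[0,0,22],e-[0,0,3],e]).round())
o=cv2.resize(im[160:460,180:480],(600,600),interpolation=cv2.INTER_CUBIC)
cv2.imwrite("pics/w3.png",o[:,:,::-1])
E
```

```text
eef_pos: [470.5, 94.3, 79.7]
contact_force: [-6.3, -1.7, 19.1]
eef_pos: [470.6, 94.3, 79.6]
contact_force: [-9.0, -1.2, 34.0]
tips,tcp [[321. 285.]
 [321. 303.]
 [321. 307.]]
```

View pics/w3.png

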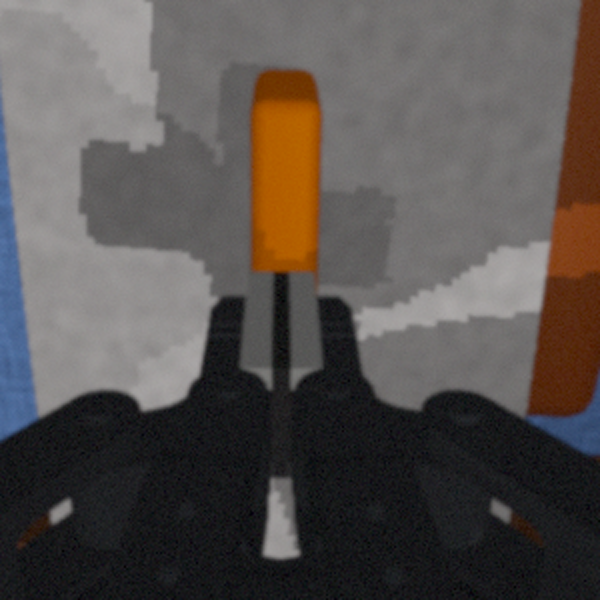

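Seen close: the fingers sit squarely on top of the grip (contact at TCP z = 79.7, though the nominal tip would be 57.7). So the real tips are about 29 mm higher than nominal. I'll back off and measure the open tips from the first pictures too.

Converted, -30 mm is -1.5, -10 mm is -0.5.

```bash
python3 -m handwheel '[[0, 0, 0, 0, 0, -0.5, 0], [0, 0, 0, 0, 0, -1.5, 1], [0, 0, 0, 0, 0, 0, 1], [0, 0, 0, 0, 0, 0, 1], [0, 0, 0, 0, 0, 0, 1]]'
python3 -m handwheel '[[0, 0, 0, 0, 0, 0, 1], [0, 0, 0, 0, 0, 0, 1], [0, 0, 0, 0, 0, 0, 1]]'
python3 - <<'E'
from h import *
# open fingertips in initial side picture, tool y = world x, at (624.5,0,224)
p=cams.camera_params("side");c,d=ray(p,[(303,187),(333,176)])
print((c+d*((0-c[1])/d[:,1])[:,None]).round(1))
s=r.sense();print(s["eef_pos"],s["contact_force"])
for n in("side","scene"):
    im=cams.grab_frame(n);p=cams.camera_params(n)
    e=s["eef_pos"];a=np.radians(5.4);v=np.array([-np.sin(a),np.cos(a),0])
    print(n,[proj(p,[e+k*47*v+[0,0,dz] for dz in(-22,-9,7,20)]).round().tolist() for k in(1,-1)])
    x,y=(200,165) if n=="side" else (270,140)
    cv2.imwrite(f"pics/{n}3.png",cv2.resize(im[y:y+100,x:x+100],(400,400),interpolation=cv2.INTER_CUBIC)[:,:,::-1])
cv2.imwrite("pics/c3.png",np.hstack([cv2.imread("pics/side3.png"),cv2.imread("pics/scene3.png")]))
E
```

```text
clock: 4.93
eef_pos: [470.4, 94.3, 117.5]
tcp_rot: [-3.142, -0.0, 0.095]
contact_force: [0.5, 0.1, -0.5]
opening: 0.566
grasp_force: 0.0
clock: 5.18
eef_pos: [470.0, 94.2, 116.9]
tcp_rot: [3.141, 0.001, 0.095]
contact_force: [0.6, 1.1, 0.2]
opening: 0.974
grasp_force: 0.0
[[576.4   0.  249.6]
 [695.8   0.  233.5]]
[469.96176806  94.18082373 116.8516284 ] [0.62452011 1.12864006 0.18210296]
side [[[246.0, 222.0], [246.0, 219.0], [246.0, 215.0], [245.0, 211.0]], [[267.0, 235.0], [267.0, 232.0], [267.0, 228.0], [267.0, 225.0]]]
scene [[[321.0, 192.0], [321.0, 189.0], [321.0, 185.0], [321.0, 182.0]], [[311.0, 207.0], [310.0, 204.0], [310.0, 200.0], [310.0, 197.0]]]
```

View pics/c3.png

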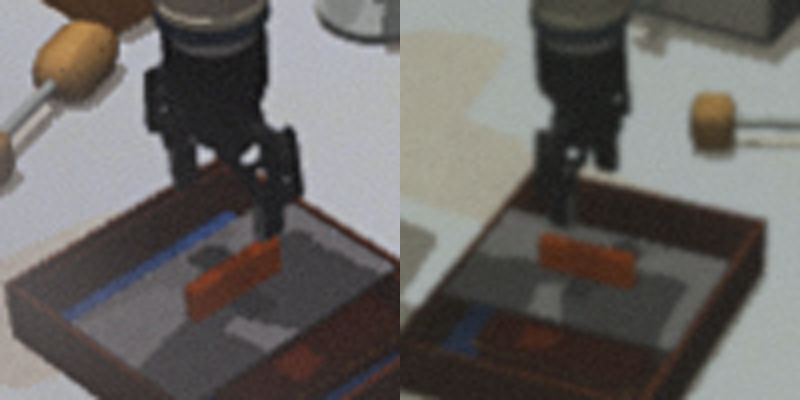

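Near finger tip at side (267,224) and scene (311,196), both about 22–25 mm above the TCP reading when open, which agrees with the contact. Real tips are roughly TCP+7 shut and +20 open. Descending accordingly.

```bash
python3 -m handwheel '[[0, 0, 0, 0, 0, 0.75, 1], [0, 0, 0, 0, 0, 0.75, 1], [0, 0, 0, 0, 0, 0, 1]]' | grep -E 'eef|cont'
python3 -m handwheel '[[0, 0, 0, 0, 0, 0.5, 1], [0, 0, 0, 0, 0, 0.5, 1], [0, 0, 0, 0, 0, 0, 1]]' | grep -E 'eef|cont'
python3 -m handwheel '[[0, 0, 0, 0, 0, 0.3, 1], [0, 0, 0, 0, 0, 0.25, 1], [0, 0, 0, 0, 0, 0, 1], [0, 0, 0, 0, 0, 0, 0.1], [0, 0, 0, 0, 0, 0, 0.1]]' 30
python3 -m handwheel '[[0, 0, 0, 0, 0, 0, 0.1], [0, 0, 0, 0, 0, 0, 0.1], [0, 0, 0, 0, 0, 0, 0.1], [0, 0, 0, 0, 0, 0, 0.1], [0, 0, 0, 0, 0, 0, 0.1]]'
```

```text
eef_pos: [468.8, 94.0, 85.5]
contact_force: [-0.5, 0.6, -0.7]
eef_pos: [469.6, 94.1, 66.1]
contact_force: [-1.0, 0.0, 0.2]
clock: 6.2
eef_pos: [470.6, 94.3, 56.7]
tcp_rot: [-3.142, -0.0, 0.095]
contact_force: [0.9, -1.0, 0.3]
opening: 0.747
grasp_force: 0.0
clock: 6.62
eef_pos: [470.6, 94.3, 56.9]
tcp_rot: [-3.141, -0.0, 0.094]
contact_force: [-0.1, -1.1, 4.0]
opening: 0.153
grasp_force: 32.2
```

Converted, 15 mm is 0.75.

```bash
python3 -m handwheel '[[0, 0, 0, 0, 0.75, 0, 0.1], [0, 0, 0, 0, 0.75, 0, 0.1], [0, 0, 0, 0, 0.75, 0, 0.1], [0, 0, 0, 0, 0.75, 0, 0.1], [0, 0, 0, 0, 0, 0, 0.1]]'
python3 -m handwheel '[[0, 0, 0, 0, 0.3, 0, 0.1], [0, 0, 0, 0, 0.2, 0, 0.1], [0, 0, 0, 0, 0, 0, 0.1]]'
python3 -m handwheel '[[0, 0, 0, 0, 0.15, 0, 0.1], [0, 0, 0, 0, 0, 0, 0.1]]' | grep -E 'eef|cont'
python3 -m handwheel '[[0, 0, 0, 0, 0.1, 0, 0.1], [0, 0, 0, 0, 0, 0, 0.1]]' | grep -E 'eef|cont'
```

```text
clock: 7.03
eef_pos: [475.9, 32.8, 56.9]
tcp_rot: [3.141, 0.001, 0.094]
contact_force: [-3.7, -2.4, 6.0]
opening: 0.159
grasp_force: 32.5
clock: 7.28
eef_pos: [476.6, 24.0, 56.8]
tcp_rot: [3.142, 0.001, 0.094]
contact_force: [-3.0, -2.1, 7.2]
opening: 0.156
grasp_force: 32.6
eef_pos: [476.8, 21.3, 56.8]
contact_force: [-2.7, -1.5, 7.5]
eef_pos: [477.0, 19.7, 56.8]
contact_force: [-3.6, 1.8, 8.4]
```

```bash

python3 -m handwheel '[[0, 0, 0, 0, 0.075, 0, 0.1], [0, 0, 0, 0, 0, 0, 0.1]]' | grep -E 'eef|cont'
python3 -m handwheel '[[0, 0, 0, 0, 0.075, 0, 0.1], [0, 0, 0, 0, 0, 0, 0.1]]' | grep -E 'eef|cont'
python3 -m handwheel '[[0, 0, 0, 0, 0, 0, 0.1], [0, 0, 0, 0, 0, 0, 0.1], [0, 0, 0, 0, 0, 0, 0.1]]' | grep -E 'eef|cont'
```

```text
eef_pos: [477.0, 19.6, 56.8]
contact_force: [-4.2, 13.9, 8.9]
eef_pos: [477.0, 19.5, 56.8]
contact_force: [-5.7, 25.4, 8.6]
eef_pos: [477.0, 19.5, 56.8]
contact_force: [-4.6, 23.4, 7.8]
```

```bash

python3 -m handwheel '[[0, 0, 0, 0, -0.075, 0, 0.1], [0, 0, 0, 0, 0, 0, 1], [0, 0, 0, 0, 0, 0, 1], [0, 0, 0, 0, 0, 0, 1], [0, 0, 0, 0, 0, 0, 1]]'| grep -E 'eef|cont|open'
python3 -m handwheel '[[0, 0, 0, 0, 0, 0, 1], [0, 0, 0, 0, 0, -1.5, 1], [0, 0, 0, 0, 0, -1.75, 1], [0, 0, 0.435, 0, 0, -1.75, 1], [0, 0, 0.435, 0, 0, 0, 1]]' | grep -E 'eef|rot|open'
python3 -m handwheel '[[0, 0, 0, -0.14, 1.625, 0, 1], [0, 0, 0, -0.14, 1.625, 0, 1], [0, 0, 0, -0.14, 1.625, 0, 1], [0, 0, 0, -0.14, 1.625, 0, 1]]'
python3 -m handwheel '[[0, 0, 0, -0.14, 1.625, 0, 1], [0, 0, 0, -0.14, 1.625, 0, 1], [0, 0, 0, -0.14, 1.625, 0, 1], [0, 0, 0, -0.14, 1.625, 0, 1], [0, 0, 0, 0, 0, 0, 1]]'
python3 -m handwheel '[[0, 0, 0, 0, 0, 0, 1], [0, 0, 0, 0, 0, 0, 1]]'
python3 - <<'E'
from h import *
p=cams.camera_params("wrist");im=cams.grab_frame("wrist")
for c in blobs(im,(8,90,60),(28,255,255),(0,0,640,480),800)[:2]: print(cv2.boundingRect(c),rect(plane(p,c,32)))
s=r.sense();print(s["eef_pos"],s["tcp_rot"])
cv2.imwrite("pics/w4.png",im[:,:,::-1])
E
```

```text
eef_pos: [477.8, 17.9, 56.5]
contact_force: [0.5, -0.2, 0.3]
opening: 0.718
eef_pos: [481.4, 18.1, 162.3]
tcp_rot: [-3.141, -0.009, -0.083]
opening: 0.998
clock: 9.37
eef_pos: [455.9, -111.9, 156.7]
tcp_rot: [3.141, -0.0, -0.079]
contact_force: [0.6, 0.9, 0.3]
opening: 1.004
grasp_force: 0.0
clock: 9.78
eef_pos: [434.3, -244.1, 156.8]
tcp_rot: [3.139, -0.001, -0.082]
contact_force: [-0.2, 0.3, 0.6]
opening: 1.001
grasp_force: 0.0
clock: 9.95
eef_pos: [434.5, -239.1, 156.4]
tcp_rot: [-3.141, 0.001, -0.08]
contact_force: [0.2, 0.6, 0.6]
opening: 1.0
grasp_force: 0.0
(285, 101, 62, 230) (array([ 433.8, -235.3]), array([176.7,  42.8]), -4.5)
[ 434.64391422 -238.57990137  156.40744183] [-3.14106638e+00  4.86056793e-04 -7.92310756e-02]
```

View pics/w4.png

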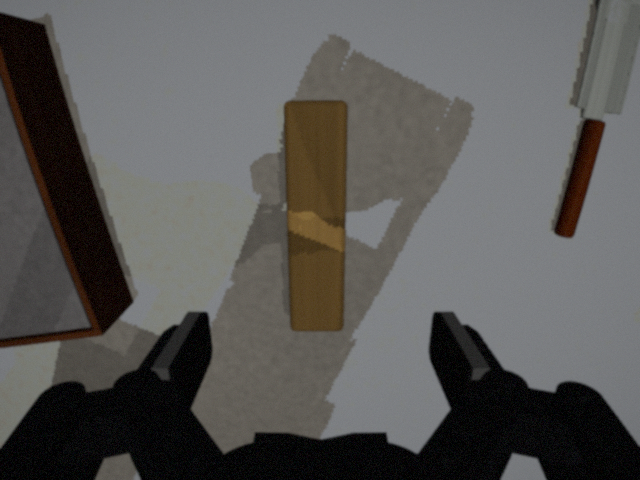

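Wrist view: the wooden brush lies straight below, (285–347, 101–331), measured at (433.8, −235.3), yaw −4.5°, size 177×43. The box rim is left and the shoehorn right, well clear of the fingers.

```bash

python3 -m handwheel '[[0, 0, 0, -0.04, -0.165, 1.5, 1], [0, 0, 0, 0, 0, 1.75, 1], [0, 0, 0, 0, 0, 1.75, 1], [0, 0, 0, 0, 0, 1.5, 1], [0, 0, 0, 0, 0, 0, 1]]'| grep -E 'eef|cont|open'
python3 -m handwheel '[[0, 0, 0, 0, 0, 0.65, 1], [0, 0, 0, 0, 0, 0.6, 1], [0, 0, 0, 0, 0, 0, 1], [0, 0, 0, 0, 0, 0, 0.3], [0, 0, 0, 0, 0, 0, 0.3]]' 40 | grep -E 'eef|cont|open'
python3 -m handwheel '[[0, 0, 0, 0, 0, 0, 0.3], [0, 0, 0, 0, 0, 0, 0.3], [0, 0, 0, 0, 0, 0, 0.3], [0, 0, 0, 0, 0, 0, 0.3]]'
```

```text
eef_pos: [431.2, -232.8, 22.1]
contact_force: [-0.4, 1.1, 0.3]
opening: 1.0
eef_pos: [435.1, -235.9, 3.0]
contact_force: [-0.3, -0.2, 0.3]
opening: 0.744
clock: 11.17
eef_pos: [435.0, -236.1, 2.9]
tcp_rot: [3.141, -0.002, -0.079]
contact_force: [-1.0, 2.3, 9.8]
opening: 0.504
grasp_force: 40.2
```

```bash

python3 -m handwheel '[[0, 0, 0, 0, 0, -1, 0.3], [0, 0, 0, 0, 0, -1.5, 0.3], [0, 0, 0, 0, 0, -1.75, 0.3], [0, 0, -0.425, 0, 0, -1.75, 0.3], [0, 0, -0.425, 0, 0, -0.5, 0.3]]'
python3 -m handwheel '[[0, 0, 0, 0.2775, -1.62, 0, 0.3], [0, 0, 0, 0.2775, -1.62, 0, 0.3], [0, 0, 0, 0.2775, -1.62, 0, 0.3], [0, 0, 0, 0.2775, -1.62, 0, 0.3]]'
python3 -m handwheel '[[0, 0, 0, 0.2775, -1.62, 0, 0.3], [0, 0, 0, 0.2775, -1.62, 0, 0.3], [0, 0, 0, 0.2775, -1.62, 0, 0.3], [0, 0, 0, 0.2775, -1.62, 0, 0.3]]'|grep eef
python3 -m handwheel '[[0, 0, 0, 0.2775, -1.62, 0, 0.3], [0, 0, 0, 0.2775, -1.62, 0, 0.3], [0, 0, 0, 0.2775, -1.62, 0, 0.3], [0, 0, 0, 0.2775, -1.62, 0, 0.3]]'|grep eef
python3 -m handwheel '[[0, 0, 0, 0, 0, 0, 0.3], [0, 0, 0, 0, 0, 0, 0.3], [0, 0, 0, 0, 0, 0, 0.3], [0, 0, 0, 0, 0, 0, 0.3]]'
python3 - <<'E'
from h import *
p=cams.camera_params("wrist");im=cams.grab_frame("wrist");s=r.sense()
h=cv2.cvtColor(im,cv2.COLOR_RGB2HSV);m=cv2.inRange(h,np.array((100,80,30)),np.array((130,255,255)))
cv2.imwrite("pics/w5.png",im[:,:,::-1])
for c in blobs(im,(8,90,60),(28,255,255),(0,0,640,480),2000)[:2]: print(cv2.boundingRect(c),rect(plane(p,c,32+s["eef_pos"][2]-3)))
E
```

```text
clock: 11.58
eef_pos: [436.4, -237.1, 136.8]
tcp_rot: [3.138, -0.006, 0.094]
contact_force: [1.4, -0.5, -0.9]
opening: 0.504
grasp_force: 42.7
clock: 11.92
eef_pos: [444.4, -103.7, 132.3]
tcp_rot: [3.141, -0.001, 0.09]
contact_force: [-0.1, -0.2, -1.8]
opening: 0.512
grasp_force: 42.6
eef_pos: [454.7, 27.8, 132.2]
eef_pos: [465.1, 158.9, 132.2]
clock: 12.92
eef_pos: [465.0, 156.4, 131.7]
tcp_rot: [3.141, 0.0, 0.09]
contact_force: [-0.8, 0.3, -1.1]
opening: 0.505
grasp_force: 42.7
(250, 89, 142, 351) (array([485.8, 159.2]), array([133. ,  48.5]), 5.4)
(183, 43, 457, 307) (array([516.3, 132.4]), array([138.2, 102.4]), -85.1)
```

View pics/w5.png

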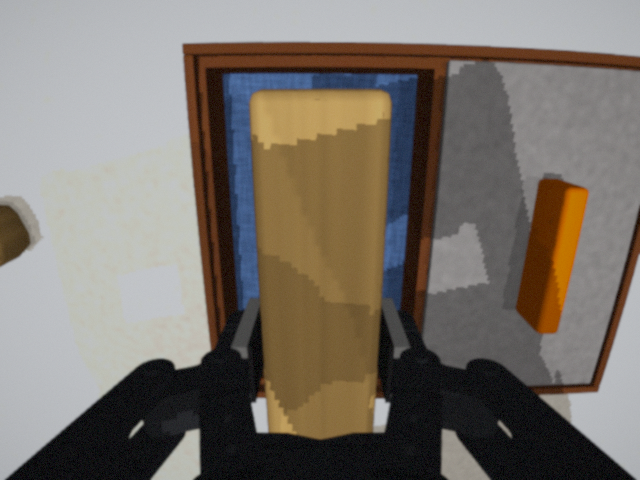

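Wrist view: the brush hangs over the blue open compartment with far end at (320,89); the rim's far-left corner is at (185,45); the cover sits right with the divider at x≈440. That makes 11 views, one over the allowance, so only numbers from here on.

```bash
python3 - <<'E'
from h import *
p=cams.camera_params("wrist");e=r.sense()["eef_pos"]
print(e.round(1),plane(p,[(320,89),(250,100),(391,100)],29+e[2]).round(1))
C=plane(p,[(185,45)],56)[0];print(C.round(1))
a=np.radians(5.2);R=np.array([[np.cos(a),-np.sin(a)],[np.sin(a),np.cos(a)]])
cs=[C[:2]-R@[114,144],np.array([471.8,88.3])];print(cs)
for c in cs: print("tcp in box",(R.T@(e[:2]-c)).round(1))
E
```

```text
[465.1 156.3 131.7] [[552.2 164.7 160.7]
 [547.3 185.1 160.7]
 [551.1 143.4 160.7]]
[574.4 239.9  56. ]
[array([473.8945783 ,  86.20566577]), array([471.8,  88.3])]
tcp in box [-2.4 70.6]
tcp in box [-0.5 68.3]
```

The manual's scale: shifts go in units of 20 mm and turns go in units of 0.2 rad. Converting my numbers, 30 mm is 1.5, 15 mm is 0.75.

```bash

python3 -m handwheel '[[0, 0, 0, 0.125, 0, 0, 0.3], [0, 0, 0, 0, 0, 1.5, 0.3], [0, 0, 0, 0, 0, 1.5, 0.3], [0, 0, 0, 0, 0, 0.75, 0.3], [0, 0, 0, 0, 0, 0, 0.3]]'|grep -E 'eef|cont'
python3 -m handwheel '[[0, 0, 0, 0, 0, 0.75, 0.3], [0, 0, 0, 0, 0, 0.75, 0.3], [0, 0, 0, 0, 0, 0.4, 0.3], [0, 0, 0, 0, 0, 0, 0.3], [0, 0, 0, 0, 0, 0, 0.3]]'|grep -E 'eef|cont'
python3 -m handwheel '[[0, 0, 0, 0, 0, 0.25, 0.3], [0, 0, 0, 0, 0, 0.15, 0.3], [0, 0, 0, 0, 0, 0, 0.3], [0, 0, 0, 0, 0, 0, 0.3]]'|grep -E 'eef|cont'
```

```text
eef_pos: [465.8, 156.1, 53.8]
contact_force: [-1.3, -0.0, -1.9]
eef_pos: [468.2, 157.3, 19.1]
contact_force: [-0.1, -0.4, -1.4]
eef_pos: [467.9, 157.6, 10.7]
contact_force: [-0.8, 1.0, -1.2]
```

```bash

python3 -m handwheel '[[0, 0, 0, 0, 0, 0.075, 0.3], [0, 0, 0, 0, 0, 0, 0.3], [0, 0, 0, 0, 0, 0, 0.65], [0, 0, 0, 0, 0, 0, 0.65], [0, 0, 0, 0, 0, 0, 0.65]]'|grep -E 'eef|cont|open'
python3 -m handwheel '[[0, 0, 0, 0, 0, 0, 0.65], [0, 0, 0, 0, 0, -0.5, 0.65], [0, 0, 0, 0, 0, -1.5, 0.65], [0, 0, 0, 0, 0, -1.5, 0.65], [0, 0, 0, 0, 0, -1.75, 0.65]]'|grep -E 'eef|cont|open'
python3 -m handwheel '[[0, 0, 0, 0, 0, -0.75, 1], [0, 0, 0, 0, 0, 0, 1], [0, 0, 0, 0, 0, 0, 1], [0, 0, 0, 0, 0, 0, 1]]'|grep -E 'eef|cont|open'
python3 - <<'E'
from h import *
p=cams.camera_params("wrist");im=cams.grab_frame("wrist")
for c in blobs(im,(8,90,60),(28,255,255),(0,0,640,480),2000)[:2]: 
    q=rect(plane(p,c,38));print(cv2.boundingRect(c),q)
    a=np.radians(5.2);R=np.array([[np.cos(a),-np.sin(a)],[np.sin(a),np.cos(a)]]);print(R.T@(q[0]-[472,88]))
for c in blobs(im,(8,170,100),(28,255,255),(430,0,640,480),300)[:2]:print("grip",cv2.boundingRect(c),rect(plane(p,c,86.5)))
E
```

```text
eef_pos: [468.0, 157.6, 9.2]
contact_force: [0.3, -0.5, -0.7]
opening: 0.649
eef_pos: [466.9, 157.2, 115.1]
contact_force: [0.5, 0.9, 0.0]
opening: 0.65
eef_pos: [467.3, 157.4, 128.7]
contact_force: [0.3, -0.2, -0.6]
opening: 0.998
(183, 47, 457, 356) (array([463.7,  99.5]), array([276.7, 251. ]), -85.2)
[-7.22356584 12.204921  ]
(518, 183, 75, 157) (array([462. ,  -4.7]), array([117.1,  37.8]), 5.0)
[-18.36048417 -91.41215795]
grip (539, 185, 53, 154) (array([480.6,  22.4]), array([93.8, 23.1]), 11.9)
grip (430, 50, 210, 19) (array([583.2,  64.3]), array([106. ,   3.6]), -85.1)
```

```bash
python3 - <<'E'
from h import *
p=cams.camera_params("wrist");im=cams.grab_frame("wrist")
a=np.radians(5.2);R=np.array([[np.cos(a),-np.sin(a)],[np.sin(a),np.cos(a)]])
B=np.array([472,88.])
inn=proj(p,[np.r_[B+R@q,20] for q in([96,10],[96,128],[-96,128],[-96,10])])
m=np.zeros(im.shape[:2],np.uint8);cv2.fillPoly(m,[inn.astype(np.int32)],255)
im2=im.copy();im2[m==0]=0
for lo in((8,90,60),(12,90,90)):
  for c in blobs(im2,lo,(28,255,255),(0,0,640,480),2000)[:2]:
    q=rect(plane(p,c,38));print(cv2.boundingRect(c),q,R.T@(q[0]-B))
E
```

```text
(284, 98, 72, 252) (array([468.9, 158.1]), array([172.5,  42.6]), 5.3) [ 3.26610224 70.09245734]
(284, 98, 72, 252) (array([468.9, 158.1]), array([172.5,  42.6]), 5.3) [ 3.26610224 70.09245734]
```

Brush lies in the compartment at box (3, 70) mm, aligned, top at 38 as expected. Now back to the grip.

```bash

python3 -m handwheel '[[0, 0, 0, -0.03, 1.73, 0, 1], [0, 0, 0, -0.03, 1.73, 0, 1], [0, 0, 0, -0.03, 1.73, 0, 1], [0, 0, 0, -0.03, 1.725, 0, 1], [0, 0, 0, 0, 0, 0, 1]]'|grep -E 'eef'
python3 -m handwheel '[[0, 0, 0, 0, 0, 0, 1], [0, 0, 0, 0, 0, 1, 1], [0, 0, 0, 0, 0, 1, 1], [0, 0, 0, 0, 0, 0, 1]]'|grep -E 'eef|cont'
python3 -m handwheel '[[0, 0, 0, 0, 0, 0.75, 1], [0, 0, 0, 0, 0, 0.8, 1], [0, 0, 0, 0, 0, 0, 1], [0, 0, 0, 0, 0, 0, 0.1], [0, 0, 0, 0, 0, 0, 0.1]]' 30 |grep -E 'eef|cont'
python3 -m handwheel '[[0, 0, 0, 0, 0, 0, 0.1], [0, 0, 0, 0, 0, 0, 0.1], [0, 0, 0, 0, 0, 0, 0.1], [0, 0, 0, 0, 0, 0, 0.1], [0, 0, 0, 0, 0, 0, 0.1]]'
```

```text
eef_pos: [477.4, 15.2, 127.9]
eef_pos: [475.3, 20.5, 85.9]
contact_force: [-0.9, -0.0, -0.2]
eef_pos: [478.3, 20.1, 58.8]
contact_force: [0.6, -0.4, 0.2]
clock: 16.98
eef_pos: [478.3, 19.8, 58.7]
tcp_rot: [-3.141, -0.001, 0.09]
contact_force: [-1.5, 1.4, 6.3]
opening: 0.152
grasp_force: 32.7
```

Gripped at the same spot. Slide +138 mm to the other stop.

```bash

python3 -m handwheel '[[0, 0, 0, 0, -0.75, 0, 0.1], [0, 0, 0, 0, -1, 0, 0.1], [0, 0, 0, 0, -1, 0, 0.1], [0, 0, 0, 0, -1, 0, 0.1], [0, 0, 0, 0, -1, 0, 0.1]]'|grep -E 'eef|cont'
python3 -m handwheel '[[0, 0, 0, 0, -1, 0, 0.1], [0, 0, 0, 0, -0.6, 0, 0.1], [0, 0, 0, 0, -0.25, 0, 0.1], [0, 0, 0, 0, 0, 0, 0.1], [0, 0, 0, 0, 0, 0, 0.1]]'
python3 -m handwheel '[[0, 0, 0, 0, -0.15, 0, 0.1], [0, 0, 0, 0, 0, 0, 0.1]]'|grep -E 'eef|cont'
python3 -m handwheel '[[0, 0, 0, 0, -0.1, 0, 0.1], [0, 0, 0, 0, 0, 0, 0.1]]'|grep -E 'eef|cont'
python3 -m handwheel '[[0, 0, 0, 0, -0.075, 0, 0.1], [0, 0, 0, 0, 0, 0, 0.1]]'|grep -E 'eef|cont'
```

```text
eef_pos: [470.2, 114.8, 58.7]
contact_force: [2.8, -4.0, 0.4]
clock: 17.82
eef_pos: [467.0, 151.8, 58.7]
tcp_rot: [-3.141, -0.002, 0.091]
contact_force: [1.0, 2.1, 4.9]
opening: 0.151
grasp_force: 32.7
eef_pos: [466.8, 154.2, 58.7]
contact_force: [0.6, 1.4, 4.9]
eef_pos: [466.6, 156.0, 58.7]
contact_force: [1.6, 0.1, 6.0]
eef_pos: [466.5, 157.3, 58.7]
contact_force: [1.2, -0.2, 6.5]
```

```bash

python3 -m handwheel '[[0, 0, 0, 0, -0.075, 0, 0.1], [0, 0, 0, 0, 0, 0, 0.1]]'|grep -E 'eef|cont'
python3 -m handwheel '[[0, 0, 0, 0, -0.05, 0, 0.1], [0, 0, 0, 0, 0, 0, 0.1]]'|grep -E 'eef|cont'
```

```text
eef_pos: [466.5, 157.5, 58.7]
contact_force: [4.3, -11.2, 7.2]
eef_pos: [466.4, 157.5, 58.7]
contact_force: [5.6, -17.9, 8.6]
```

At the stop (travel 138.2 mm, matching 138). Release and rise clear.

```bash

python3 -m handwheel '[[0, 0, 0, 0, 0.05, 0, 0.1], [0, 0, 0, 0, 0, 0, 1], [0, 0, 0, 0, 0, 0, 1], [0, 0, 0, 0, 0, 0, 1], [0, 0, 0, 0, 0, 0, 1]]'|grep -E 'eef|cont|open'
python3 -m handwheel '[[0, 0, 0, 0, 0, 0, 1], [0, 0, 0, 0, 0, 0, 1], [0, 0, 0, 0, 0, -0.75, 1], [0, 0, 0, 0, 0, -1.75, 1], [0, 0, 0, 0, 0, -1.75, 1]]'|grep -E 'eef|cont|open'
python3 -m handwheel '[[0, 0, 0, 0, 0, -1.75, 1], [0, 0, 0, 0, 0, 0, 1], [0, 0, 0, 0, 0, 0, 1], [0, 0, 0, 0, 0, 0, 1], [0, 0, 0, 0, 0, 0, 1]]'
python3 - <<'E'
from h import *
p=cams.camera_params("wrist");im=cams.grab_frame("wrist")
for c in blobs(im,(5,170,120),(22,255,255),(250,100,400,350),300)[:2]:
    q=rect(plane(p,c,86.5));a=np.radians(5.2);R=np.array([[np.cos(a),-np.sin(a)],[np.sin(a),np.cos(a)]])
    print("grip",q,R.T@(q[0]-[472,88]))
E
```

```text
eef_pos: [465.0, 158.9, 57.9]
contact_force: [0.1, -0.3, 0.1]
opening: 0.718
eef_pos: [463.9, 158.7, 142.9]
contact_force: [1.0, -0.3, -0.2]
opening: 0.995
clock: 19.9
eef_pos: [464.4, 158.8, 176.9]
tcp_rot: [3.141, 0.002, 0.091]
contact_force: [-0.9, -0.1, -0.3]
opening: 1.003
grasp_force: 0.0
grip (array([466. , 157.8]), array([86.9, 12.3]), 4.9) [ 0.35084771 70.0565265 ]
```

Grip measured at box y = +70 (stop: +69) and the arm is clear, so I'm handing in.

```bash
python3 -c "
from rig import r
print(r.sign_off())"
```

```text
the job is handed in; nothing more can be done
None
```

The brush lies in the compartment that was empty, bristles down, and the cover is shut over it at the +y end stop; I handed in at about 20 s by the robot's clock, the verdict was not shown, and I viewed 11 pictures against the limit of 10.

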